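Extend the drying rack's telescoping arm and park the sippy cup in it

ROBOT

A 6-joint arm with a two-finger parallel gripper is mounted at the origin on the work surface. World frame = base frame: x ahead of the robot, y to its left, z up, the work surface at z = 0. Lengths are in m, angles in rad, forces in N, time in s.
With the tool pointing down it reaches from about 0.425 to 0.95 m from the base axis. Payload 3.5 kg.
Tool frame: the origin (TCP) lies midway between the tips of the shut fingers; the grasp point (between the pads) lies grasp_offset behind it (grasp_offset is the distance from the TCP to the grasp point, in m); z points along the fingers, y is the direction in which the jaws open and shut (so a half turn about z gives the same grasp; the last joint's range is limited). The gripper opens to 85 mm and grips with 20 to 120 N. Pads are 22 mm wide; open, the fingers measure 114 mm over their backs; the gripper's body (76 mm by 85 mm) begins 54 mm behind the grasp point. The pads swing forward as they close: fully open they stand 13 mm farther back than shut.
Start: joints at [-1.282, 0.286, 1.577, -0, 1.279, -0.15], TCP at [0.287, -0.611, 0.231] pointing down, gripper open.
Joint ranges: [-2.77, 2.77], [-0.9, 2.22], [0.21, 2.48], [-1.53, 4.67], [0.24, 2.81], [-2.84, 2.84]. Speed limits (rad/s): [2.79, 2.79, 3.14, 3.14, 3.14, 3.14].

INTERFACE

Orientations are given as a unit quaternion [x, y, z, w].
In Python, from plant import * gives the robot as it stands.
- The arm moves only by the tool jog_arm, never from a script. Its argument "targets" is text: rows parted by semicolons, each of 7 numbers parted by spaces: the shift along the world's x, y, z in mm, then the turn, a rotation vector about the world's x, y, z in degrees, then the gripper's target within -1 to 1 (fully open at 1, half-way at 0, shut at -1). A call has 1 to 10 rows; each row shifts and turns the pose as measured when the row begins; what a row does not reach is not made up. A row lasts 1/12 s, in which the tool goes at most 41.7 mm and 7.16 degrees, less where a joint would pass 70% of its speed; a pose out of reach is approached as far as the arm can. A call with a gripper value outside its range is refused whole. The fingers move at their own pace and stop on an object; "force" is the grip in N (left out, the last holds). Time passes only in rows, so rows that do not move let the fingers close. It gives the time, the measured TCP pose, the force and the opening at its end, in the units of the state.
- get_state(): the state, without advancing time (a new reading comes with each control period).
- read_camera(name): name is "scene" or "top" or "wrist"; returns a dict with "pixels" (384x512x3 uint8, blue, green, red), "mtx" (3x3 intrinsics, pixels), "world_from_camera" (4x4, takes a point from camera to world coordinates). Camera axes: x right, y up, looking along -z (the intrinsics and any distortion apply to the point x, -y, -z); pixel columns grow to the right and rows downward; lengths in m; the calibration is good to about 2 mm. The wrist camera is an equidistant fisheye: a pixel r from the principal point sees the ray r / f radians off the axis. A picture is of the moment at which its call begins. There is no depth.
- sign_off(): hands the job in, once; it reports no verdict.
Trained networks look in a picture, given as the dict that the camera call returned (one of the last four; its "shot" number tells which), for a name from the list of things; names that differ only in an ending like _2 or _b are one class to them, and where a whole thing is asked for, a point or a joint stands for the part that bears it (a point fixed in the world has none). Each returns a list of dicts, best first, with "p" (0 to 1); they miss things now and then, are a little off and sometimes report something else, mostly with a low value. They report only what shows in the picture. A call takes as long as a camera call.
- spot_in(target, picture): "uv" ([column, row] in pixels, amid what is visible of it).
- silhouettes(target, picture): "mask" (384x512 bool, what is visible of it) and "uv" ([column, row] in pixels, amid what is visible of it).
- mark_of(target, picture): "uv" ([column, row] in pixels: a listed point, or the origin of a listed thing).
The state is a dict: "time": time; "qpos": joint angles; "dq": joint speeds; "joint_efforts": joint torques, N m; "eef_pos": TCP position; "tcp_rot": TCP orientation; "contact_force": force on the tool from outside, world axes, zero at the start; "wrist_torque": the same for the moment, N m; "opening": opening from 0.0 (shut) to 1.0 (fully open).
Only numpy, scipy, OpenCV 4.12 (cv2) and the standard library are available. Lean on these libraries where they do the work, as an engineer would, in place of code of your own. Each camera call takes 0.05 s, during which the arm holds its last target.

TASK

The adjustable bay of the white drying rack is too narrow for the pink cup: press the spring button on the rack's tube, slide it along until it pops up by itself through the next hole, and then stand the pink cup from the shelf upside down, as it already stands, on the tray between the fixed and the sliding fence. Go gently and feel for the hole: the plastic cracks if the button is rammed against the tube with more than about 18 N. Leave the other cup, the jar, the bowl and the spout where they are.

Things in the scene. Friction and masses are not known exactly. Their poses are not given: they have to be found in the camera images.
- rack: White plastic drying rack, fixed. Origin: on the shelf under its middle; z up; y runs along its tube, the way the sliding fence moves out. Tray x -85..85, y -130..160 mm, floor 8 mm above the shelf. Fences run along x, 6 mm thick, tops 50 mm above the shelf. Cup bay: between the fixed fence face at y = 13 mm and the sliding fence (face at y = 41 mm when retracted), middle at x = 20 mm.
- first_hole (a point): Middle of the first hole in the top face of the rack's square tube (32 mm wide, at rack x -65 mm, from y -105 to about +38 mm; this point at y -60 mm, 46 mm above the shelf). The top is slotted along y; the holes are wider than the slot. In a hole the button has 1.5 mm of play either way.
- extender (a joint): Slide of the grey inner tube, with button and sliding fence, along rack +y in m: about 0 retracted, button in the first hole; end stop 0.078. The next hole lies somewhere from 0.042 to 0.066: it differs each time and is not measured; it must be felt (or seen). Sliding friction about 2.5 N, about 6 N while the button rubs under the tube's top.
- button (a joint): Depth of press in m: 0 popped up, about 0.004 held down under the tube's top between holes, 0.0065 pressed fully onto the tube's floor. Spring 7 N at 0, 12 N fully pressed. Pressed deeper than 0.0045 it can slide out of a hole; from the first hole it is surely under the tube's top at extender 0.012 and then stays down by itself till the next hole. Over 18 N against floor or hole edges cracks it.
- button_top (a point): Centre of the flat top of the button's round grey cap, 24 mm in diameter, 18 mm high (underside 18 mm below this point). This point is 32 mm above the tube's top when popped up, 26 mm when pressed. The cap always stays above the tube, its neck runs in the slot: it can be pressed, gripped or pushed along. Free space beside it along the tube.
- sliding_fence (a point): Point on the upper edge of the sliding fence, on its inner face (the one towards the bay), at rack x = +20 mm, 50 mm above the shelf.
- cup: The pink plastic sippy cup that stands alone on the shelf upside down (no lid, no handles): rim down 60 mm diameter, tapering to 51 mm near its flat top, 85 mm high, 60 g. Origin: centre of the rim at the bottom; z up.
- cup2: A like pink cup already in the rack's other slot, behind the tube, its top 93 mm above the shelf; leave it. Origin: centre of its bottom rim.
- jar: Small glass jar with closed hinged lid, 64 mm diameter, 80 mm high. Origin: centre of its underside. Leave it.
- bowl: Orange plastic snack bowl, 104 mm diameter, 45 mm high. Origin: centre of its underside. Leave it.
- spout: Grey hard silicone spout, 38 mm diameter, 36 mm high. Origin: centre of its underside. Leave it.

How it is judged:
By the outcome, as a careful person would: the job done as asked, in the order asked, and still so for the second after the job is handed in, with the robot touching nothing.
It also fails if it takes over 70 s, if anything falls off the work surface, if the arm or the gripper's body presses on something with over 40 N, if the wrist force passes 120 N, or if a joint passes its speed limit or range.

## Working session

There is one attempt and no reset: what is moved stays moved. The work goes in short steps, Python scripts to look and compute and a tool call to move; the robot and the scene stay as the last step left them, time stands still between calls to the robot, and variables do not carry over. Pictures are saved under pics/ and viewed, and the job is handed in when it is done.

Besides the shell and the picture viewer there is one more tool, called after "Call:" as name(argument=value, ...) on one line, values as JSON. jog_arm: Moves the arm, as the interface text tells. Its arguments: {"type":"object","properties":{"targets":{"type":"string"},"force":{"type":"number"}},"required":["targets"]}

```bash
mkdir -p pics; cat > h.py <<'E'
from plant import *
import numpy as np, cv2
def shot(n,f=None):
    p=read_camera(n)
    if f: cv2.imwrite('pics/'+f,p['pixels'])
    return p
def ray(p,uv):
    K=p['mtx'];T=p['world_from_camera']
    x=(uv[0]-K[0,2])/K[0,0];y=(uv[1]-K[1,2])/K[1,1]
    d=T[:3,:3]@np.array([x,-y,-1.]);return T[:3,3],d/np.linalg.norm(d)
def atz(p,uv,z):
    o,d=ray(p,uv);return o+d*(z-o[2])/d[2]
def proj(p,X):
    K=p['mtx'];T=p['world_from_camera'];c=T[:3,:3].T@(np.array(X)-T[:3,3])
    return [K[0,0]*c[0]/-c[2]+K[0,2],K[1,1]*-c[1]/-c[2]+K[1,2]]
def tri(rs):
    A=0;b=0
    for o,d in rs:
        M=np.eye(3)-np.outer(d,d);A=A+M;b=b+M@o
    x=np.linalg.solve(A,b);return x,[np.linalg.norm((np.eye(3)-np.outer(d,d))@(x-o)) for o,d in rs]
E
python3 - <<'E'
from h import *
s=shot('scene','s0.png');t=shot('top','t0.png')
print(t['mtx'],t['world_from_camera'].round(3),s['world_from_camera'].round(3),t.keys())
for n in ['first_hole','button_top','sliding_fence','cup','cup2','rack','jar','bowl','spout']:
    r=[]
    for p in(s,t):
        m=mark_of(n,p); print(n,[(np.round(k['uv'],1),round(k['p'],2)) for k in m[:2]])
        if m:r.append(ray(p,m[0]['uv']))
    if len(r)==2:
        x,e=tri(r);print('   ',x.round(4),np.round(e,4))
print(get_state())
E
```

```text
[[410.11266814   0.         252.01355952]
 [  0.         410.11266814 188.73990439]
 [  0.           0.           1.        ]] [[ 0.029  0.996 -0.083  0.467]
 [-0.999  0.03   0.011 -0.106]
 [ 0.013  0.082  0.997  1.163]
 [ 0.     0.     0.     1.   ]] [[ 0.876 -0.307  0.372  0.875]
 [ 0.482  0.568 -0.667 -0.708]
 [-0.007  0.764  0.646  0.618]
 [ 0.     0.     0.     1.   ]] dict_keys(['pixels', 'mtx', 'world_from_camera', 'shot'])
first_hole [(array([278.5, 143. ]), 0.91)]
first_hole [(array([164.3, 205.5]), 0.86)]
    [0.5079 0.1191 0.0437] [0.0009 0.0009]
button_top [(array([276.1, 137.1]), 0.38)]
button_top [(array([165.4, 206.6]), 0.49)]
    [0.5036 0.111  0.0672] [0.0002 0.0002]
sliding_fence [(array([323. , 142.2]), 0.54)]
sliding_fence [(array([143.8, 165.7]), 0.86)]
    [0.6192 0.182  0.0439] [0.0052 0.0052]
cup [(array([165.3, 276.8]), 0.98), (array([293., 171.]), 0.8)]
cup [(array([187.9, 177.6]), 0.84), (array([352., 215.]), 0.66)]
    [ 0.4996 -0.1237 -0.1112] [0.2248 0.2248]
cup2 [(array([165.3, 276.8]), 0.98), (array([293., 171.]), 0.8)]
cup2 [(array([187.9, 177.6]), 0.
[... 593 characters left out ...]
.0015] [0.0034 0.0034]
{'time': 1.0, 'qpos': array([-1.28202269e+00,  2.86260589e-01,  1.57668838e+00,  2.19960862e-05,
        1.27858760e+00, -1.50019438e-01]), 'dq': array([-0.00067345, -0.00131499, -0.00170348, -0.0002934 ,  0.00211586,
        0.00033014]), 'joint_efforts': array([ 8.63951082e-04, -4.05967104e+01, -2.92949474e+01, -1.29160053e-04,
        4.44051921e-04, -5.52346989e-06]), 'eef_pos': array([ 0.28679018, -0.61104001,  0.23135747]), 'tcp_rot': array([9.76029654e-01, 2.17637572e-01, 1.24503991e-05, 2.72429905e-05]), 'contact_force': array([ 0.19229459, -0.11367635, -0.42823213]), 'wrist_torque': array([ 0.01214188,  0.04134844, -0.00752444]), 'opening': 1.0032079307086934}
```

```bash
python3 - <<'E'
import cv2
a=cv2.imread('pics/s0.png');b=cv2.imread('pics/t0.png')
cv2.imwrite('pics/s0c.png',cv2.resize(a[70:270,180:420],None,fx=3,fy=3,interpolation=2))
cv2.imwrite('pics/t0c.png',cv2.resize(b[110:270,80:280],None,fx=3.7,fy=3.7,interpolation=2))
E
```

```text
(no output)
```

View pics/s0.png

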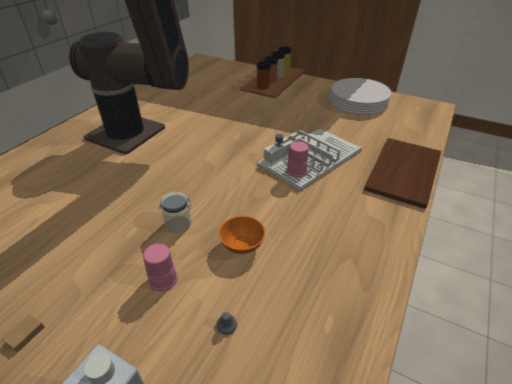

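View pics/t0.png

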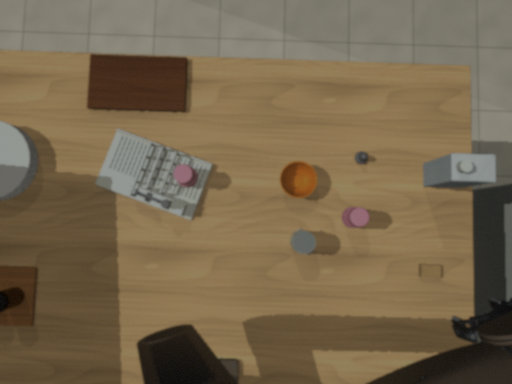

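View pics/s0c.png

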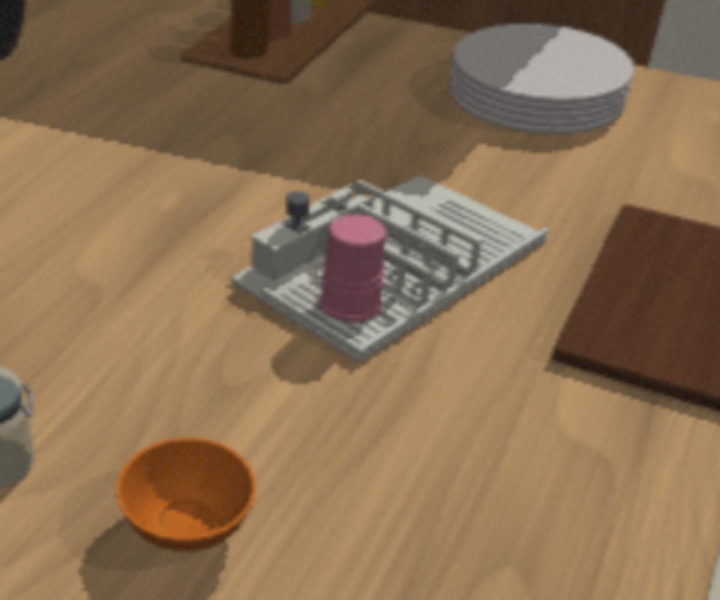

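View pics/t0c.png

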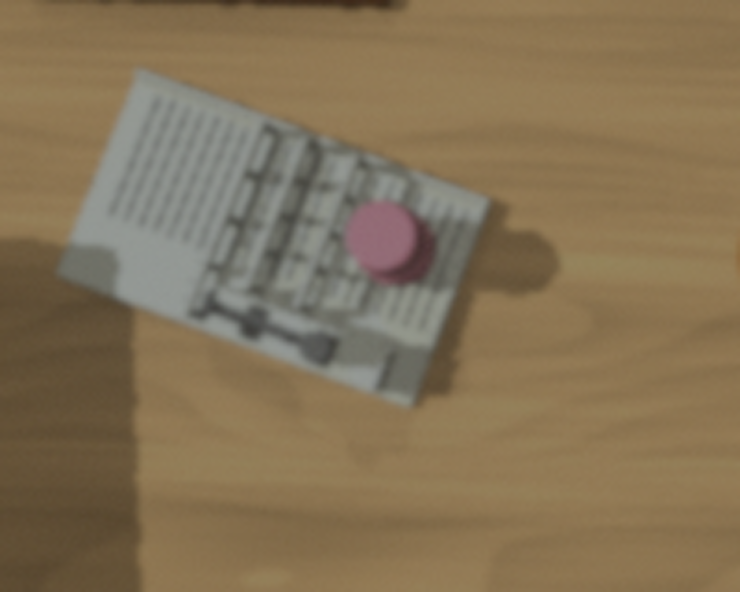

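```bash
cat > fit.py <<'E'
from h import *
from scipy.optimize import least_squares
s=shot('scene');t=shot('top')
tc={(85,160):(137,68),(85,-130):(490,200),(-85,-130):(413,408),(-85,160):(58,270)}
tc={k:(v[0]/3.7+80-.36,v[1]/3.7+110-.36) for k,v in tc.items()}
sc={(85,160):(547,232),(85,-130):(360,358),(-85,-130):(234,278)}
sc={k:(v[0]/3+180-.33,v[1]/3+70-.33) for k,v in sc.items()}
def W(q,P):
    c,n=np.cos(q[2]),np.sin(q[2]);x,y,z=np.array(P)/1000.
    return [q[0]+c*x-n*y,q[1]+n*x+c*y,z]
mk=[((-65,-60,46),[(s,(278.5,143)),(t,(164.3,205.5))]),((20,41,50),[(s,(323,142.2)),(t,(143.8,165.7))]),((0,0,0),[(s,(303.7,158.4)),(t,(159.8,174.4))])]
def f(q):
    r=[]
    for p,d in((t,tc),(s,sc)):
        for k,v in d.items(): r+=list(np.array(proj(p,W(q,(*k,q[3]*1000))))-v)
    for P,l in mk:
        for p,v in l: r+=list((np.array(proj(p,W(q,P)))-v)*.7)
    return r
o=least_squares(f,[.59,.14,-.36,.008],loss='soft_l1');q=o.x
if __name__=='__main__':
    print(q, np.degrees(q[2]));print(np.round(f(q),1))
    for p,n in((t,'top'),(s,'scene')):
        print(n,'btn',np.round(proj(p,W(q,(-65,-60,78))),1),mark_of('button_top',p)[:1])
    print('hole?',[ (x,np.round((np.array(proj(t,W(q,(-65,x-60,46))))-[80-.36,110-.36])*3.7)) for x in(42,48,54,60,66,98)])
    for n in('cup','jar','bowl','spout','cup2'):
        for p,nn in((s,'s'),(t,'t')):
            for k in mark_of(n,p):print(n,nn,atz(p,k['uv'],0 if n!='cup2' else .008).round(4),round(k['p'],2))
E
python3 fit.py
```

```text
[ 0.59291946  0.14646115 -0.32684757  0.0056896 ] -18.72698630961019
[ 0.5  0.2  0.2 -0.2 -0.6 -0.2 -0.8  1.2  0.1  1.  -0.1 -0.2 -1.4 -0.5
 -0.2  0.8  2.1 -1.2 -0.  -0.3 -0.  -2.9  2.3 -0.1 -0.6  0.9]
top btn [164.9 203.2] [{'uv': [166.8, 206.4], 'p': 0.6}]
scene btn [278.8 134.7] [{'uv': [279.6, 136.0], 'p': 0.52}]
hole? [(42, array([271., 328.])), (48, array([263., 325.])), (54, array([255., 322.])), (60, array([248., 320.])), (66, array([240., 317.])), (98, array([200., 302.]))]
cup s [0.591  0.0687 0.    ] 0.72
cup s [ 0.4962 -0.405   0.    ] 0.65
cup t [ 0.4848 -0.4043  0.    ] 0.74
cup t [0.5903 0.0611 0.    ] 0.65
jar s [ 0.4164 -0.252   0.    ] 0.65
jar s [ 0.4917 -0.3988  0.    ] 0.36
jar t [ 0.4186 -0.2634  0.    ] 0.91
bowl s [ 0.5841 -0.2464  0.    ] 0.61
bowl t [ 0.5888 -0.2485  0.    ] 0.84
spout s [ 0.6605 -0.4218  0.    ] 0.81
spout t [ 0.6666 -0.4252  0.    ] 0.63
cup2 s [0.5947 0.0586 0.008 ] 0.72
cup2 s [ 0.5011 -0.4089  0.008 ] 0.65
cup2 t [ 0.4847 -0.4023  0.008 ] 0.74
cup2 t [0.5895 0.06   0.008 ] 0.65
```

Call:
jog_arm(targets="12 38 0 0 0 -5 -1;12 38 0 0 0 -5 -1;12 38 0 0 0 -5 -1;12 38 0 0 0 -5 -1;12 38 0 0 0 -5 -1;12 38 0 0 0 -5 -1;12 38 0 0 0 -5 -1;12 38 0 0 0 -5 -1;12 38 0 0 0 -4 -1;12 38 0 0 0 0 -1")

```text
time: 2.53
eef_pos: [0.4049, -0.2224, 0.2297]
tcp_rot: [0.982, -0.19, 0.001, 0.001]
contact_force: [0.9, -0.2, 0.1]
opening: -0.001
```

Call:
jog_arm(targets="10 38 0 0 0 0 -1;10 38 0 0 0 0 -1;10 38 0 0 0 0 -1;10 38 0 0 0 0 -1;10 38 0 0 0 0 -1;10 38 0 0 0 0 -1;10 38 0 0 0 0 -1;0 20 0 0 0 3 -1;0 0 0 0 0 0 -1")

```text
time: 3.28
eef_pos: [0.4764, 0.0845, 0.2339]
tcp_rot: [0.987, -0.161, 0.007, 0.0]
contact_force: [-0.2, -0.0, 0.4]
opening: 0.002
```

```bash
python3 - <<'E'
from h import *
from scipy.spatial.transform import Rotation as R
w=shot('wrist','w1.png');s=get_state()
print(w['mtx'],w['world_from_camera'].round(3),s['eef_pos'],R.from_quat(s['tcp_rot']).as_matrix().round(3),s['qpos'].round(2))
for n in ['first_hole','button_top','sliding_fence','cup2','rack']:
    print(n,[(np.round(k['uv'],1),round(k['p'],2)) for k in mark_of(n,w)[:2]])
cv2.imwrite('pics/w1b.png',cv2.resize(w['pixels'],None,fx=1.5,fy=1.5))
import plant; print([k for k in dir(plant) if not k.startswith('__')])
E
```

```text
[[297.31863964   0.         256.78627661]
 [  0.         297.31863964 192.77457899]
 [  0.           0.           1.        ]] [[-0.317  0.909  0.27   0.547]
 [-0.948 -0.303 -0.093  0.061]
 [-0.003 -0.286  0.958  0.376]
 [ 0.     0.     0.     1.   ]] [0.47653794 0.08318927 0.2339842 ] [[ 0.947 -0.32   0.013]
 [-0.32  -0.947 -0.004]
 [ 0.014 -0.001 -1.   ]] [-0.04 -0.16  2.04 -0.    1.25  1.86]
first_hole [(array([445.2,  26.4]), 0.67), (array([223.8, 149.3]), 0.59)]
button_top [(array([221.8, 156.2]), 0.97)]
sliding_fence [(array([133.8,  80.9]), 0.78)]
cup2 [(array([242.3,  72.6]), 0.69)]
rack [(array([184.9,  97. ]), 0.97)]
['Unreachable', 'get_state', 'grasp_offset', 'mark_of', 'read_camera', 'sign_off', 'silhouettes', 'spot_in']
```

View pics/w1b.png

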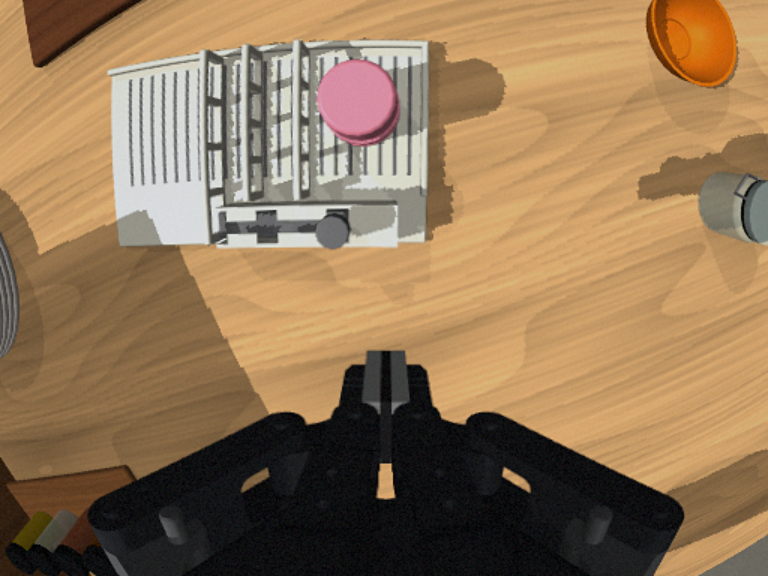

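```bash
cat >> h.py <<'E'
def rayw(p,uv):
    K=p['mtx'];T=p['world_from_camera']
    a=np.array([(uv[0]-K[0,2])/K[0,0],(uv[1]-K[1,2])/K[1,1]]);r=np.hypot(*a)
    v=np.array([a[0]/r*np.sin(r),-a[1]/r*np.sin(r),-np.cos(r)]) if r>1e-9 else np.array([0,0,-1.])
    return T[:3,3],T[:3,:3]@v
def watz(p,uv,z):
    o,d=rayw(p,uv);return o+d*(z-o[2])/d[2]
def projw(p,X):
    K=p['mtx'];T=p['world_from_camera'];c=T[:3,:3].T@(np.array(X)-T[:3,3])
    th=np.arctan2(np.hypot(c[0],c[1]),-c[2]);n=np.hypot(c[0],c[1])
    return np.array([K[0,2]+K[0,0]*th*c[0]/n,K[1,2]-K[1,1]*th*c[1]/n])
E
python3 - <<'E'
from h import *
import numpy as np
from scipy.optimize import least_squares
im=cv2.imread('pics/w1.png')
cv2.imwrite('pics/w1c.png',cv2.resize(im[10:180,60:300],None,fx=3.3,fy=3.3,interpolation=2))
w=shot('wrist')
g=lambda u,v,z:watz(w,(u/1.5-.17,v/1.5-.17),z)
print('btn',g(333,231,.078),'nets',watz(w,(221.8,156.2),.078))
q=np.array([(85,160,6),(-85,160,6),(85,-130,8),(-85,-130,8)])
E
python3 - <<'E'
E
```

```text
btn [0.51349205 0.10496684 0.078     ] nets [0.51120294 0.10585002 0.078     ]
```

View pics/w1c.png

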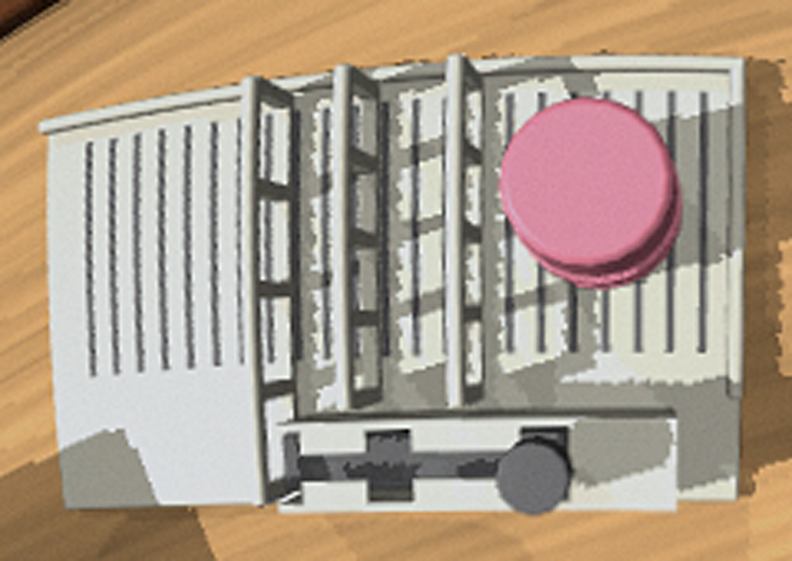

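```bash
python3 - <<'E'
from h import *
w=shot('wrist')
g=lambda u,v,z=.046:watz(w,(u/3.3+60-.35,v/3.3+10-.35),z)
h1a,h1b=g(569,466),g(569,435);h2r,h2l=g(411,466),g(367,466)
h2=g(389,466);end=g(676,466)
print('h2',h2,'end',end,'h2-end',np.linalg.norm(h2-end),'h1edge-h2redge',np.linalg.norm(h1a-h2r),'hole width',np.linalg.norm(h2r-h2l))
d=h2-end;print('dir yaw',np.degrees(np.arctan2(-d[0],d[1])))
a,b=g(676,511),g(281,511);d=b-a;print('edge yaw',np.degrees(np.arctan2(-d[0],d[1])),np.linalg.norm(d),'width',np.linalg.norm(g(676,415)-a))
for n,c in(('right edge',((742,60),(738,497))),('fixed',((456,58),(456,405))),('slid',((249,80),(262,500)))):
    z=.008 if n=='right edge' else .05
    a,b=g(*c[0],z),g(*c[1],z);d=a-b;print(n,a,b,np.degrees(np.arctan2(d[1],d[0])),np.linalg.norm(d))
E
```

```text
h2 [0.53078821 0.15751914 0.046     ] end [0.49732356 0.06383694 0.046     ] h2-end 0.099479828610547 h1edge-h2redge 0.05516061117179092 hole width 0.01601999863258861
dir yaw -19.65746667775977
edge yaw -19.652131854659935 0.1415613358680735 width 0.03303907398249338
right edge [ 0.63095172 -0.00882691  0.008     ] [0.47269466 0.04620472 0.008     ] -19.174387420089104 0.16755231055041736
fixed [0.65464311 0.08698704 0.05      ] [0.54224207 0.12657908 0.05      ] -19.404256978562085 0.11917014764052863
slid [0.67909255 0.15725804 0.05      ] [0.53661231 0.20573959 0.05      ] -18.791826940335007 0.1505027498895026
```

Call:
jog_arm(targets="18 11 -30 0 0 0 -1;18 12 -35 0 0 0 -1;0 0 -30 0 0 0 -1;0 0 -25 0 0 0 -1;0 0 -8 0 0 0 -1;0 0 0 0 0 0 -1;0 0 0 0 0 0 -1")

```text
time: 4.27
eef_pos: [0.5173, 0.0972, 0.1062]
tcp_rot: [0.985, -0.171, 0.012, 0.001]
contact_force: [-0.0, 0.3, 0.0]
opening: -0.001
```

```bash
python3 - <<'E'
from h import *
from scipy.spatial.transform import Rotation as R
w=shot('wrist','w2.png');s=get_state();print(s['eef_pos'],s['contact_force'],R.from_quat(s['tcp_rot']).as_matrix().round(3))
m=mark_of('button_top',w);print(m[:1]); 
if m: print(watz(w,m[0]['uv'],.078))
print(projw(w,s['eef_pos']),projw(w,[.512,.106,.078]))
E
```

```text
[0.51756539 0.09715373 0.10671968] [-0.55999644  0.07466701  1.21374902] [[ 0.941 -0.338  0.025]
 [-0.338 -0.941 -0.006]
 [ 0.025 -0.003 -1.   ]]
[{'uv': [238.6, 238.1], 'p': 0.6}]
[0.51528008 0.11037045 0.078     ]
[256.83447286 249.3282242 ] [246.86087838 240.45176062]
```

View pics/w2.png

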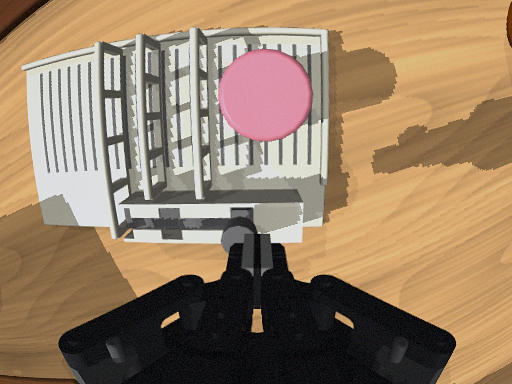

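Call:
jog_arm(targets="-4 11 -5 0.4 1.4 0 -1;0 0 -5 0 0 0 -1;0 0 -3 0 0 0 -1;0 0 0 0 0 0 -1;0 0 0 0 0 0 -1")

```text
time: 4.78
eef_pos: [0.5176, 0.1096, 0.0997]
tcp_rot: [0.985, -0.171, 0.005, -0.002]
contact_force: [0.8, -0.2, 0.7]
opening: -0.001
```

```bash
python3 - <<'E'
from h import *
from scipy.spatial.transform import Rotation as R
w=shot('wrist','w3.png');t=shot('scene','s3.png');s=get_state();print(s['eef_pos'],s['contact_force'],R.from_quat(s['tcp_rot']).as_matrix().round(3))
a=cv2.resize(w['pixels'][150:270,160:320],None,fx=3,fy=3,interpolation=2)
b=cv2.resize(t['pixels'][80:200,200:360],None,fx=3,fy=3,interpolation=2)
cv2.imwrite('pics/w3c.png',np.vstack([a,b])[:, :])
E
```

```text
[0.51748133 0.10955696 0.0995813 ] [ 0.69244685  0.18444727 -0.99916541] [[ 0.941 -0.338  0.011]
 [-0.338 -0.941  0.003]
 [ 0.01  -0.006 -1.   ]]
```

View pics/w3c.png

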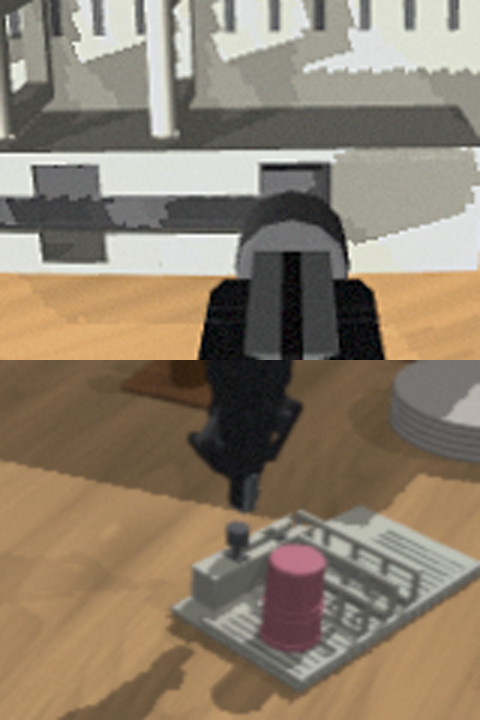

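Call:
jog_arm(targets="-3 -1 -5 0 0 0 -1;0 0 -5 0 0 0 -1;0 0 -3 0 0 0 -1;0 0 -2 0 0 0 -1;0 0 0 0 0 0 -1")

```text
time: 5.3
eef_pos: [0.5139, 0.1082, 0.0831]
tcp_rot: [0.985, -0.172, 0.005, -0.002]
contact_force: [-0.5, -0.3, 0.4]
opening: -0.003
```

Call:
jog_arm(targets="0 0 -2 0 0 0 -1;0 0 -2 0 0 0 -1;0 0 -1 0 0 0 -1;0 0 0 0 0 0 -1")

```text
time: 5.63
eef_pos: [0.5142, 0.1081, 0.0782]
tcp_rot: [0.985, -0.172, 0.005, -0.002]
contact_force: [-0.1, 0.2, 0.2]
opening: 0.002
```

Call:
jog_arm(targets="0 0 -1 0 0 0 -1;0 0 -1 0 0 0 -1;0 0 0 0 0 0 -1")

```text
time: 5.88
eef_pos: [0.5147, 0.1081, 0.0784]
tcp_rot: [0.985, -0.171, 0.005, -0.002]
contact_force: [1.1, -0.0, -0.3]
opening: -0.001
```

Call:
jog_arm(targets="0 0 -2 0 0 0 -1;0 0 -2 0 0 0 -1")

```text
time: 6.05
eef_pos: [0.5153, 0.1081, 0.0761]
tcp_rot: [0.985, -0.171, 0.005, -0.002]
contact_force: [-4.1, -0.5, 9.0]
opening: -0.002
```

Call:
jog_arm(targets="0 0 -2 0 0 0 -1;0 0 -1.5 0 0 0 -1")

```text
time: 6.22
eef_pos: [0.5153, 0.1081, 0.0747]
tcp_rot: [0.985, -0.171, 0.004, -0.001]
contact_force: [-4.7, -0.5, 9.9]
opening: -0.005
```

Call:
jog_arm(targets="0 0 -2 0 0 0 -1;0 0 -1.5 0 0 0 -1")

```text
time: 6.38
eef_pos: [0.5153, 0.1081, 0.0737]
tcp_rot: [0.985, -0.171, 0.003, -0.001]
contact_force: [-5.0, -0.7, 11.0]
opening: -0.0
```

Call:
jog_arm(targets="0 0 -2 0 0 0 -1;1 3 -1.8 0 0 0 -1")

```text
time: 6.55
eef_pos: [0.5162, 0.1108, 0.0727]
tcp_rot: [0.985, -0.171, 0.002, -0.0]
contact_force: [-4.9, -0.6, 11.0]
opening: -0.005
```

Call:
jog_arm(targets="1 3 -1.5 0 0 0 -1;1 3 -1.5 0 0 0 -1")

```text
time: 6.72
eef_pos: [0.5182, 0.1166, 0.0727]
tcp_rot: [0.985, -0.17, 0.0, 0.001]
contact_force: [-5.0, -0.2, 10.9]
opening: 0.001
```

```bash
python3 - <<'E'
from h import *
w=shot('wrist','w4.png');s=get_state();print(s['eef_pos'],s['contact_force'])
cv2.imwrite('pics/w4c.png',cv2.resize(w['pixels'][20:280,80:340],None,fx=2.2,fy=2.2,interpolation=2))
E
```

```text
[0.51834911 0.11708373 0.07281555] [-5.49390273  0.19157234 10.7427828 ]
```

View pics/w4c.png

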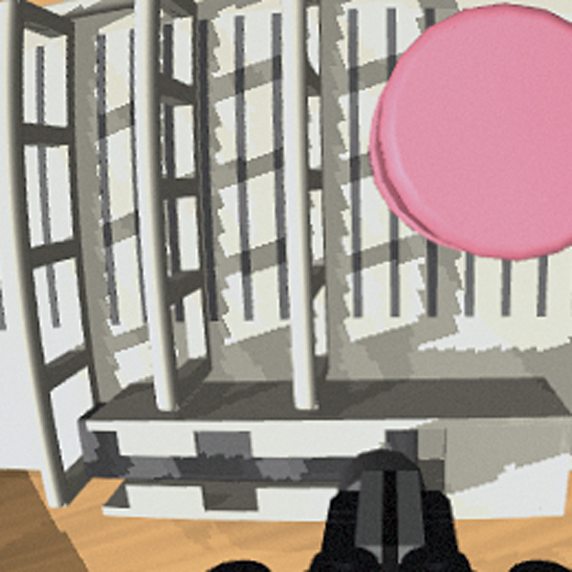

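Call:
jog_arm(targets="1 3 -1.5 0 0 0 -1;1 3 -1.5 0 0 0 -1;1 3 -1.5 0 0 0 -1")

```text
time: 7.02
eef_pos: [0.5214, 0.126, 0.073]
tcp_rot: [0.985, -0.17, -0.001, 0.002]
contact_force: [-4.6, -1.0, 10.4]
opening: -0.005
```

Call:
jog_arm(targets="0 0 10 0 0 0 -1;0 0 15 0 0 0 -0.1;0 0 0 0 0 0 -0.1")

```text
time: 7.27
eef_pos: [0.5218, 0.1264, 0.0989]
tcp_rot: [0.986, -0.17, -0.001, 0.001]
contact_force: [0.7, -0.6, -0.1]
opening: 0.275
```

```bash
python3 - <<'E'
from h import *
w=shot('wrist','w5.png');s=get_state();print(s['eef_pos'],s['contact_force'],s['opening'],grasp_offset)
m=mark_of('button_top',w);print(m[:1]); 
if m: print(watz(w,m[0]['uv'],.074))
cv2.imwrite('pics/w5c.png',cv2.resize(w['pixels'][60:320,80:340],None,fx=2.2,fy=2.2,interpolation=2))
E
```

```text
[0.52081088 0.12630597 0.09741556] [ 0.55745588 -0.09907039  0.12090217] 0.35920126632258625 0.0187
[{'uv': [250.3, 235.2], 'p': 0.88}]
[0.51989873 0.13143224 0.074     ]
```

View pics/w5c.png

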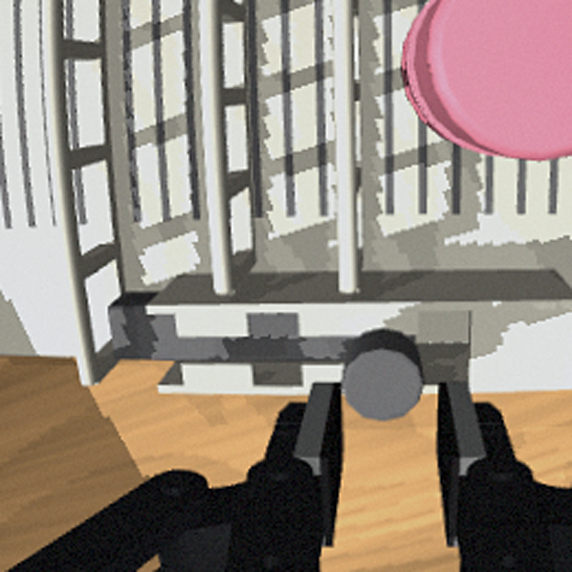

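Call:
jog_arm(targets="3 1 -5 0 0 0 -0.1;2 1 -5 0 0 0 -0.1;0 0 -8 0 0 0 -0.1;0 0 -8 0 0 0 -0.1;0 0 -5 0 0 0 -0.1;0 0 0 0 0 0 -0.1")

```text
time: 7.87
eef_pos: [0.5223, 0.1279, 0.057]
tcp_rot: [0.985, -0.17, -0.007, 0.003]
contact_force: [0.2, -0.9, -0.8]
opening: 0.447
```

```bash
python3 - <<'E'
from h import *
w=shot('wrist','w6.png');s=get_state();print(s['eef_pos'],s['contact_force'],s['opening'],s['time'])
cv2.imwrite('pics/w6c.png',cv2.resize(w['pixels'][60:320,80:340],None,fx=2.2,fy=2.2,interpolation=2))
E
```

```text
[0.52224725 0.12789619 0.05724909] [ 0.07030159 -0.55225217 -0.29476352] 0.45089576563955797 7.9167
```

View pics/w6c.png

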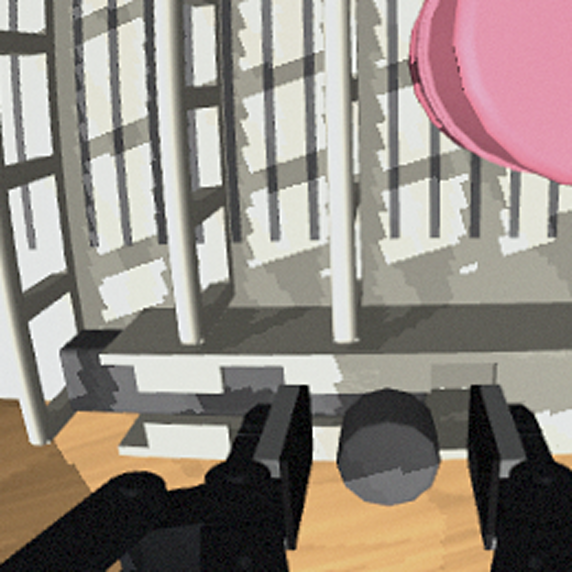

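Call:
jog_arm(targets="1 3 0 0 0 0 -0.1;1 3 0 0 0 0 -0.1;1 3 0 0 0 0 -0.1;0.7 2 0 0 0 0 -0.1;0.7 2 0 0 0 0 -0.1")

```text
time: 8.33
eef_pos: [0.5251, 0.1374, 0.0565]
tcp_rot: [0.986, -0.167, -0.009, 0.009]
contact_force: [-2.3, -8.4, -0.2]
opening: 0.446
```

Call:
jog_arm(targets="0.7 2 0 0 0 0 -0.1;0.7 2 0 0 0 0 -0.1;0.7 2 0 0 0 0 -0.1;0.7 2 0 0 0 0 -0.1")

```text
time: 8.67
eef_pos: [0.5249, 0.1375, 0.0561]
tcp_rot: [0.986, -0.163, -0.013, 0.021]
contact_force: [-2.1, -8.1, 0.1]
opening: 0.449
```

```bash
python3 - <<'E'
from h import *
from scipy.spatial.transform import Rotation as R
w=shot('wrist','w7.png');s=get_state();print(s['eef_pos'],s['contact_force'],s['wrist_torque'],s['opening'],s['time']);print(R.from_quat(s['tcp_rot']).as_matrix().round(3))
cv2.imwrite('pics/w7c.png',cv2.resize(w['pixels'][60:320,80:340],None,fx=2.2,fy=2.2,interpolation=2))
K=w['mtx'];print(w['world_from_camera'].round(3))
E
```

```text
[0.52498605 0.1377     0.05605645] [-2.71499771 -8.35562836  0.63036288] [-1.20282568  0.36733253  0.08905005] 0.44729519993694833 8.7167
[[ 0.947 -0.32  -0.032]
 [-0.322 -0.946 -0.036]
 [-0.019  0.045 -0.999]]
[[-0.32   0.894  0.313  0.602]
 [-0.946 -0.317 -0.062  0.118]
 [ 0.044 -0.316  0.948  0.196]
 [ 0.     0.     0.     1.   ]]
```

View pics/w7c.png

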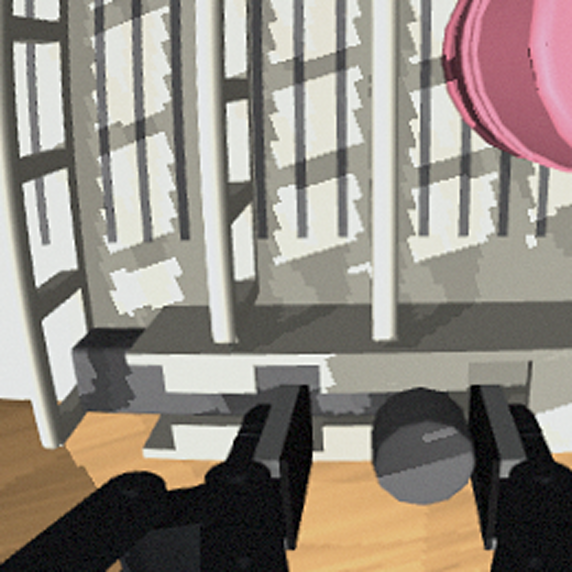

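Call:
jog_arm(targets="0.9 2.6 0 0.3 -0.3 0 -0.1;0.9 2.6 0 0.3 -0.3 0 -0.1")

```text
time: 8.88
eef_pos: [0.5257, 0.1396, 0.0561]
tcp_rot: [0.987, -0.161, -0.01, 0.019]
contact_force: [-2.6, -6.8, 1.5]
opening: 0.451
```

Call:
jog_arm(targets="0.9 2.6 0 0.3 -0.3 0 -0.1;0.9 2.6 0 0.3 -0.3 0 -0.1;0.9 2.6 0 0.3 -0.3 0 -0.1;0.9 2.6 0 0.3 -0.3 0 -0.1")

```text
time: 9.22
eef_pos: [0.5271, 0.1437, 0.0563]
tcp_rot: [0.987, -0.158, -0.004, 0.016]
contact_force: [-1.6, -6.5, 0.6]
opening: 0.451
```

Call:
jog_arm(targets="1 3 0 0.3 -0.3 0 -0.1;1 3 0 0.3 -0.3 0 -0.1;1 3 0 0.3 -0.3 0 -0.1;1 3 0 0.3 -0.3 0 -0.1;1 3 0 0.3 -0.3 0 -0.1;1 3 0 0.3 -0.3 0 -0.1")

```text
time: 9.72
eef_pos: [0.53, 0.1524, 0.0567]
tcp_rot: [0.988, -0.153, 0.005, 0.011]
contact_force: [-4.2, -7.1, 0.3]
opening: 0.45
```

Call:
jog_arm(targets="0.9 2.7 0 0.3 0 -0.4 -0.1;0.9 2.7 0 0.3 0 -0.4 -0.1;0.9 2.7 0 0.3 0 -0.4 -0.1;0.9 2.7 0 0.3 0 -0.4 -0.1")

```text
time: 10.05
eef_pos: [0.5319, 0.1574, 0.057]
tcp_rot: [0.986, -0.164, 0.001, 0.009]
contact_force: [-2.5, -7.8, -0.3]
opening: 0.447
```

```bash
python3 - <<'E'
from h import *
w=shot('wrist','w8.png');s=get_state();print(s['eef_pos'],s['contact_force'],s['wrist_torque'],s['opening'],s['time'])
cv2.imwrite('pics/w8c.png',cv2.resize(w['pixels'][60:320,80:340],None,fx=2.2,fy=2.2,interpolation=2))
E
```

```text
[0.53200428 0.15762114 0.05701068] [-0.98784915 -6.02235839 -0.60183375] [-1.02810425  0.20040284  0.04572286] 0.4533565667014173 10.1
```

View pics/w8c.png

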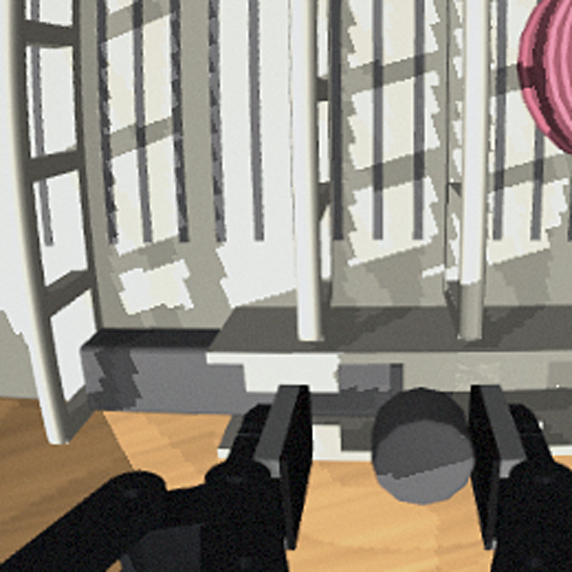

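Call:
jog_arm(targets="0.9 2.6 0 0.3 0 -0.1 -0.1;0.9 2.6 0 0.3 0 -0.1 -0.1;0.9 2.6 0 0.3 0 0 -0.1;0.9 2.6 0 0.3 0 0 -0.1")

```text
time: 10.43
eef_pos: [0.5333, 0.1617, 0.057]
tcp_rot: [0.987, -0.162, -0.004, 0.007]
contact_force: [-1.2, -6.5, 0.4]
opening: 0.455
```

Call:
jog_arm(targets="0.9 2.6 0 0.2 0 0 -0.1;0.9 2.6 0 0.2 0 0 -0.1;0.9 2.6 0 0.2 0 0 -0.1")

```text
time: 10.68
eef_pos: [0.5342, 0.165, 0.057]
tcp_rot: [0.987, -0.16, -0.008, 0.008]
contact_force: [-2.6, -6.2, 1.3]
opening: 0.454
```

Call:
jog_arm(targets="0.8 2.5 0 0.2 -0.2 -0.2 -0.1;0.8 2.5 0 0.2 -0.2 -0.2 -0.1")

```text
time: 10.85
eef_pos: [0.5353, 0.168, 0.0574]
tcp_rot: [0.987, -0.162, -0.006, 0.007]
contact_force: [-1.7, -2.2, -1.7]
opening: 0.449
```

Call:
jog_arm(targets="0.8 2.5 0 0.2 -0.2 -0.2 -0.1;0.8 2.5 0 0.2 -0.2 -0.2 -0.1")

```text
time: 11.02
eef_pos: [0.5363, 0.1708, 0.0574]
tcp_rot: [0.986, -0.165, -0.004, 0.007]
contact_force: [-2.8, -14.2, 3.2]
opening: 0.451
```

Call:
jog_arm(targets="0.8 2.5 0 0.2 -0.2 -0.2 -0.1")

```text
time: 11.1
eef_pos: [0.5363, 0.1707, 0.0574]
tcp_rot: [0.986, -0.165, -0.003, 0.008]
contact_force: [-3.6, -13.2, 2.7]
opening: 0.452
```

Call:
jog_arm(targets="0.8 2.5 0 0.2 -0.2 -0.2 -0.1")

```text
time: 11.18
eef_pos: [0.5363, 0.1706, 0.0573]
tcp_rot: [0.986, -0.165, -0.003, 0.01]
contact_force: [-2.5, -11.1, 2.7]
opening: 0.452
```

Call:
jog_arm(targets="-1 -3 0 0 0 0 -0.1;-1 -3 0 0 0 0 -0.1;0 0 0 0 0 0 -0.1")

```text
time: 11.43
eef_pos: [0.5351, 0.1651, 0.0581]
tcp_rot: [0.986, -0.166, -0.002, 0.009]
contact_force: [-0.5, 0.1, -0.1]
opening: 0.452
```

```bash
python3 - <<'E'
from h import *
w=shot('wrist','w9.png');c=shot('scene','s9.png');s=get_state();print(s['eef_pos'],s['contact_force'],s['wrist_torque'],s['opening'],s['time'])
cv2.imwrite('pics/w9c.png',cv2.resize(w['pixels'][60:320,80:340],None,fx=2.2,fy=2.2,interpolation=2))
cv2.imwrite('pics/s9c.png',cv2.resize(c['pixels'][80:200,220:380],None,fx=4,fy=4,interpolation=2))
E
```

```text
[0.53526357 0.16538154 0.05819633] [ 0.82007025 -0.9452637  -0.87704589] [-0.02001181 -0.05042867  0.02442501] 0.44767971886073143 11.5333
```

View pics/w9c.png

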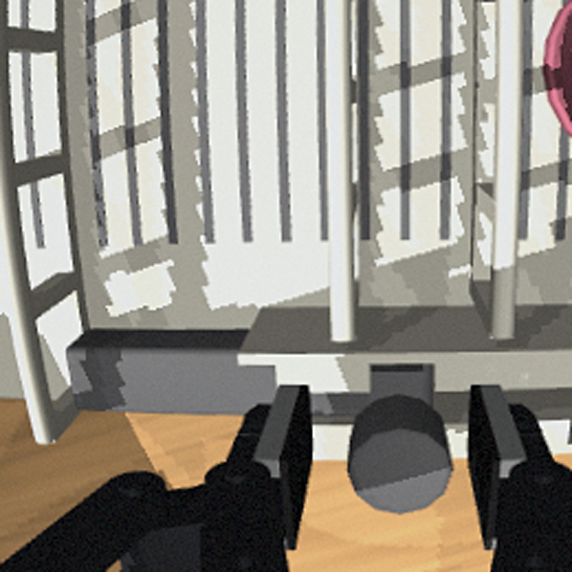

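View pics/s9c.png

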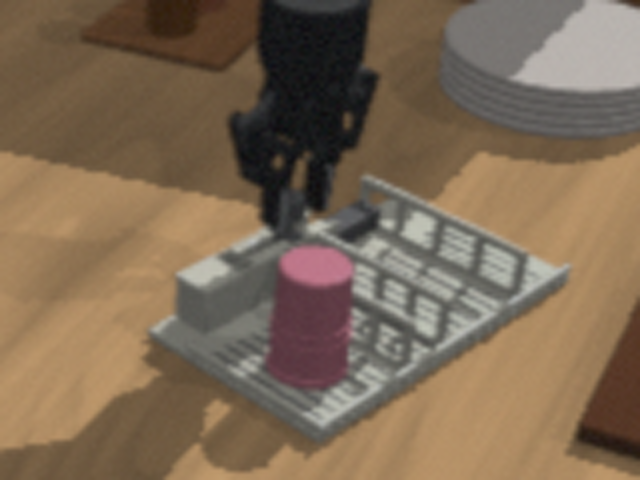

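Call:
jog_arm(targets="0 0 10 0 0 0 -0.1;0 0 20 0 0 0 -0.1;0 -10 35 0 0 0 0.5;-6 -15 35 0 0 0 1;-6 -15 35 0 0 0 1;-6 -15 10 0 0 0 1;0 0 0 0 0 0 1")

```text
time: 12.12
eef_pos: [0.5145, 0.1119, 0.2124]
tcp_rot: [0.987, -0.163, -0.001, 0.008]
contact_force: [-0.5, -0.3, -0.0]
opening: 1.0
```

```bash
python3 - <<'E'
from h import *
w=shot('wrist','w10.png');s=get_state();print(s['eef_pos'],s['contact_force'],s['opening'],s['time'])
cv2.imwrite('pics/w10c.png',cv2.resize(w['pixels'][:240,60:380],None,fx=2.5,fy=2.5,interpolation=2))
for n in ['button_top','sliding_fence','cup','rack']:
    print(n,[(np.round(k['uv'],1),round(k['p'],2),watz(w,k['uv'],{'button_top':.078,'sliding_fence':.05}.get(n,0)).round(4)) for k in mark_of(n,w)[:2]])
E
```

```text
[0.51527799 0.11281346 0.21238703] [1.28402204 0.51758205 1.68813443] 0.9937609928531331 12.1667
button_top [(array([108.5, 104.9]), 0.74, array([0.6381, 0.2227, 0.078 ])), (array([253.1, 178.8]), 0.65, array([0.5188, 0.1124, 0.078 ]))]
sliding_fence [(array([106.8, 103.9]), 0.6, array([0.6452, 0.2378, 0.05  ]))]
cup [(array([268.5,  90.1]), 0.84, array([0.5955, 0.0669, 0.    ]))]
rack [(array([203.7, 113.2]), 0.96, array([0.595, 0.148, 0.   ]))]
```

View pics/w10c.png

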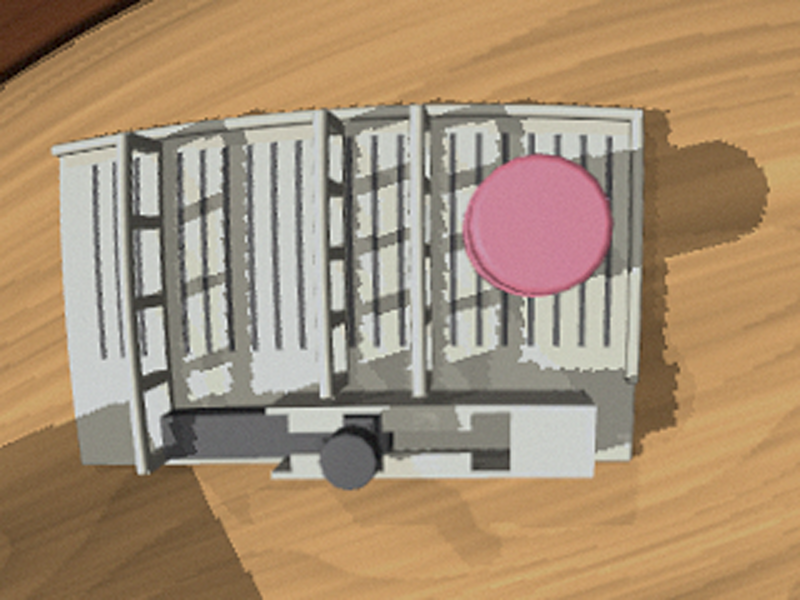

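```bash
cat > fit2.py <<'E'
from h import *
from scipy.optimize import least_squares
w=shot('wrist')
px=lambda u,v:(u/2.5+60-.3,v/2.5-.3)
T2=lambda q,X:(lambda c,n,d:np.array([c*d[0]+n*d[1],-n*d[0]+c*d[1]])*1000)(np.cos(q[2]),np.sin(q[2]),np.array(X[:2])-q[:2])
pts=[((594,477),.046,-81,-105),((596,405),.046,-49,-105),((630,459),.008,-85,-130),((642,110),.010,85,-130),((314,112),.05,None,13),((321,395),.05,None,13),((82,463),.008,-85,160)]
def f(q):
    r=[]
    for (u,z,x,y) in pts:
        p=T2(q,watz(w,px(*u),z)); r.append(p[1]-y)
        if x is not None:r.append(p[0]-x)
    return r
q=least_squares(f,[.593,.146,-.33],loss='soft_l1',f_scale=2).x
print('rack',q.round(4),np.degrees(q[2]).round(2),np.round(f(q),1))
for n,u,z in(('slidefence top',(133,140),.05),('slidefence bot',(150,470),.05),('sf mid',(141,300),.05),('fixed mid',(318,250),.05),('btn',(350,458),.078)):
    print(n,T2(q,watz(w,px(*u),z)).round(1))
c,n=np.cos(q[2]),np.sin(q[2])
W=lambda x,y:(q[0]+(c*x-n*y)/1000,q[1]+(n*x+c*y)/1000)
print('bay 20,54',W(20,54),'cup2',T2(q,watz(w,px(538,225),.093)))
E
python3 fit2.py
```

```text
rack [ 0.5915  0.1479 -0.3329] -19.07 [ 0.8  0.5  1.3 -0.1  2.3  1.7  2.5 -3.4 -1.9 -2.7 -6.   0. ]
slidefence top [68.6 90.9]
slidefence bot [-76.2  92.2]
sf mid [-0.7 88.9]
fixed mid [15.5  9.6]
btn [-63.1  -5.9]
bay 20,54 (np.float64(0.6280904090176505), np.float64(0.1923798251698098)) cup2 [ 23.05675181 -74.51650599]
```

Call:
jog_arm(targets="-2 -38 0 0 0 4 1;-2 -40 0 0 0 4 1;-2 -40 0 0 0 4 1;-2 -40 0 0 0 4 1;-2 -40 0 0 0 4 1;-2 -40 0 0 0 4 1;-2 -40 0 0 0 4 1;-2 -40 0 0 0 3 1;-2 -40 0 0 0 2 1;-2 -40 0 0 0 0 1")

```text
time: 13.25
eef_pos: [0.4854, -0.2852, 0.189]
tcp_rot: [0.988, 0.151, -0.016, 0.003]
contact_force: [0.3, 1.3, -1.3]
opening: 1.001
```

```bash
python3 - <<'E'
from h import *
from scipy.spatial.transform import Rotation as R
w=shot('wrist','w11.png');s=get_state();print(s['eef_pos'],s['qpos'].round(2),s['time']);print(R.from_quat(s['tcp_rot']).as_matrix().round(3))
m=mark_of('cup',w)
print([(np.round(k['uv'],1),round(k['p'],2),watz(w,k['uv'],0).round(4)) for k in m])
for k in silhouettes('cup',w)[:2]:
    ys,xs=np.nonzero(k['mask']);print(k['p'],k['uv'],xs.min(),xs.max(),ys.min(),ys.max(),watz(w,k['uv'],.085))
E
```

```text
[ 0.48478325 -0.29222736  0.18902244] [-0.71  0.1   1.88 -0.04  1.18  0.58] 13.3
[[ 0.955  0.294 -0.032]
 [ 0.293 -0.956 -0.017]
 [-0.035  0.007 -0.999]]
[(array([22.4, 24.2]), 0.61, array([0.5893, 0.0804, 0.    ])), (array([351.5, 183.3]), 0.55, array([ 0.4988, -0.3996,  0.    ])), (array([417. ,  66.2]), 0.28, array([ 0.6617, -0.4288,  0.    ]))]
0.83 [364.2, 201.2] 329 399 165 239 [ 0.50329573 -0.3824552   0.085     ]
0.83 [17.7, 21.0] 0 42 0 43 [0.58548664 0.00098284 0.085     ]
```

View pics/w11.png

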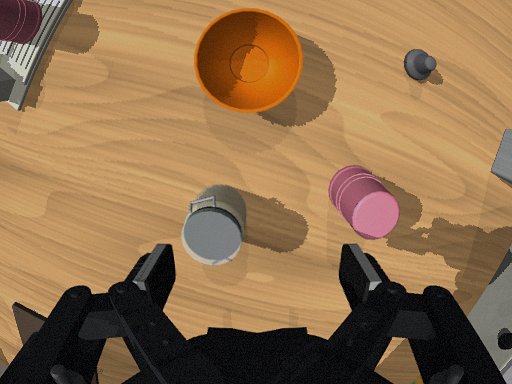

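```bash
python3 - <<'E'
from h import *
w=shot('wrist');print(get_state()['eef_pos'])
print(watz(w,(374,216),.085),watz(w,(351,186),.0))
E
```

```text
[ 0.4855449  -0.28422624  0.1889662 ]
[ 0.49183371 -0.39923707  0.085     ] [ 0.49458714 -0.40106129  0.        ]
```

Call:
jog_arm(targets="3 -38 0 0 0 0 1;3 -38 0 0.8 -1.8 0 1;3 -25 0 0 0 0 1;0 0 0 0 0 0 1;0 0 0 0 0 0 1")

```text
time: 13.87
eef_pos: [0.4967, -0.3772, 0.1831]
tcp_rot: [0.988, 0.155, -0.002, -0.008]
contact_force: [0.5, 0.4, -0.4]
opening: 1.004
```

```bash
python3 - <<'E'
from h import *
from scipy.spatial.transform import Rotation as R
w=shot('wrist','w12.png');t=shot('top');s=get_state();print(s['eef_pos'],s['qpos'].round(2),s['time']);print(R.from_quat(s['tcp_rot']).as_matrix().round(3))
m=mark_of('cup',w)
print([(np.round(k['uv'],1),round(k['p'],2),watz(w,k['uv'],0).round(4)) for k in m])
for k in silhouettes('cup',w)[:2]:
    ys,xs=np.nonzero(k['mask']);print(k['p'],k['uv'],xs.min(),xs.max(),ys.min(),ys.max(),watz(w,k['uv'],.06))
E
```

```text
[ 0.49671633 -0.37644273  0.18326862] [-0.81  0.22  1.74  0.01  1.19  0.44] 13.9667
[[ 0.951  0.308 -0.006]
 [ 0.308 -0.951  0.014]
 [-0.001 -0.015 -1.   ]]
[(array([282.7, 183.7]), 0.79, array([ 0.4912, -0.4065,  0.    ]))]
0.61 [283.4, 192.3] 253 314 157 232 [ 0.49812167 -0.40052584  0.06      ]
0.43 [0.0, 21.9] 0 3 13 34 [ 0.59818903 -0.01838896  0.06      ]
```

View pics/w12.png

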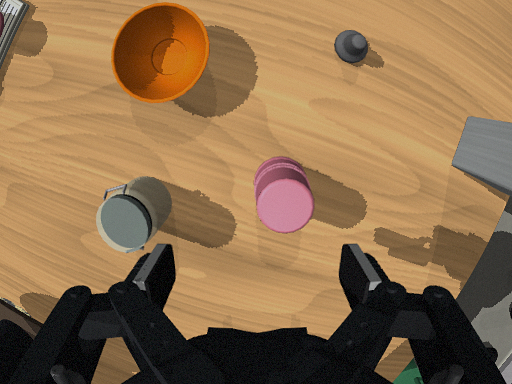

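```bash
python3 - <<'E'
from h import *
w=shot('wrist');print(get_state()['eef_pos'])
print(watz(w,(285,204),.085),watz(w,(280,184),.0))
E
```

```text
[ 0.49676401 -0.37681141  0.18415228]
[ 0.4953066  -0.40077472  0.085     ] [ 0.48989281 -0.40345435  0.        ]
```

Call:
jog_arm(targets="-2 -15 -10 0 0 0 1;-1 -10 -15 0 0 0 1;0 0 -15 0 0 0 1;0 0 -5 0 0 0 1;0 0 0 0 0 0 1;0 0 0 0 0 0 1")

```text
time: 14.62
eef_pos: [0.4932, -0.4029, 0.1343]
tcp_rot: [0.988, 0.157, -0.001, -0.007]
contact_force: [0.6, 0.5, -0.0]
opening: 1.001
```

```bash
python3 - <<'E'
from h import *
w=shot('wrist','w13.png');s=get_state();print(s['eef_pos'],s['tcp_rot'].round(3))
m=mark_of('cup',w)
print([(np.round(k['uv'],1),round(k['p'],2),watz(w,k['uv'],0).round(4)) for k in m])
E
```

```text
[ 0.49317256 -0.40287938  0.13435216] [ 0.988  0.157 -0.001 -0.007]
[(array([259.2, 183.1]), 0.66, array([ 0.4931, -0.4032,  0.    ]))]
```

View pics/w13.png

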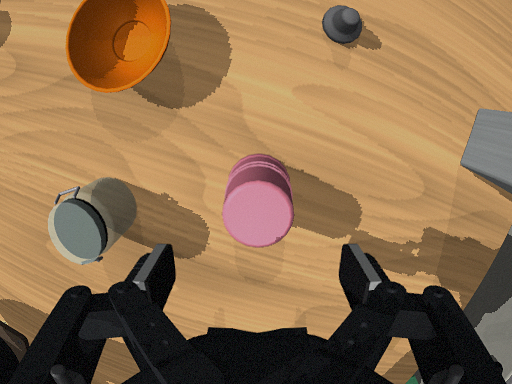

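Call:
jog_arm(targets="0 0 -22 0 0 0 1;0 0 -22 0 0 0 1;0 0 -20 0 0 0 1;0 0 -15 0 0 0 1;0 0 -8 0 0 0 1;0 0 -2 0 0 0 1;0 0 0 0 0 0 1")

```text
time: 15.3
eef_pos: [0.4975, -0.4069, 0.0512]
tcp_rot: [0.987, 0.158, 0.003, 0.001]
contact_force: [-1.3, 0.1, -0.2]
opening: 1.0
```

Call:
jog_arm(targets="-4 4 -8 0 0 0 1;0 0 -4 0 0 0 1;0 0 0 0 0 0 1")

```text
time: 15.55
eef_pos: [0.4947, -0.4041, 0.0417]
tcp_rot: [0.987, 0.158, 0.005, 0.003]
contact_force: [-0.2, 0.3, -0.3]
opening: 1.003
```

```bash
python3 - <<'E'
from h import *
w=shot('wrist','w14.png');s=get_state();print(s['eef_pos'],s['tcp_rot'].round(3),s['contact_force'])
E
```

```text
[ 0.49470516 -0.40403817  0.04188603] [0.987 0.158 0.005 0.003] [-0.75633511 -0.99617382 -0.01514383]
```

View pics/w14.png

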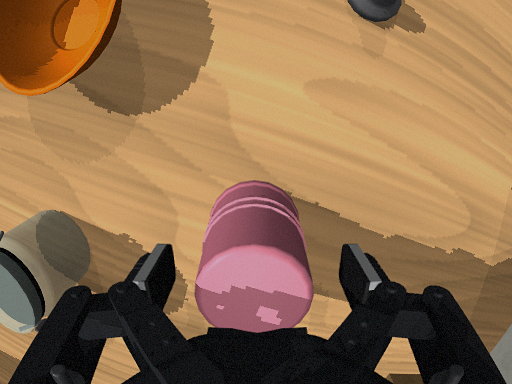

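Call:
jog_arm(targets="0 0 0 0 0 0 -0.2;0 0 0 0 0 0 -0.2;0 0 0 0 0 0 -0.2;0 0 0 0 0 0 -0.2;0 0 0 0 0 0 -0.2", force=25)

```text
time: 16.02
eef_pos: [0.4958, -0.4052, 0.0445]
tcp_rot: [0.987, 0.158, 0.006, 0.005]
contact_force: [0.0, -0.3, -1.9]
opening: 0.61
```

Call:
jog_arm(targets="0 0 10 0 0 0 -0.2;0 0 20 0 0 0 -0.2;0 0 30 0 0 0 -0.2;0 0 35 0 0 0 -0.2;0 0 35 0 0 0 -0.2;0 0 0 0 0 0 -0.2")

```text
time: 16.52
eef_pos: [0.4928, -0.402, 0.178]
tcp_rot: [0.987, 0.158, 0.003, 0.001]
contact_force: [1.4, -0.9, 1.7]
opening: 0.605
```

```bash
python3 - <<'E'
from h import *
from scipy.spatial.transform import Rotation as R
w=shot('wrist','w15.png');s=get_state();print(s['eef_pos'],s['opening'],s['contact_force']);print(R.from_quat(s['tcp_rot']).as_matrix().round(3))
E
```

```text
[ 0.49189394 -0.40103958  0.17487398] 0.6127615447218997 [-0.13324777  0.13571106 -0.99856672]
[[ 0.95   0.312  0.004]
 [ 0.312 -0.95   0.003]
 [ 0.005 -0.001 -1.   ]]
```

View pics/w15.png

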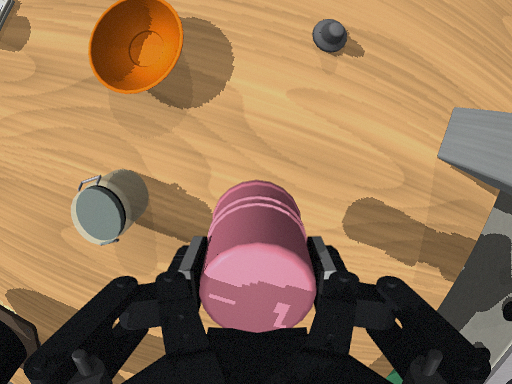

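Call:
jog_arm(targets="9 25 4 0 0 3 -0.2;9 36 4 0 0 4 -0.2;9 38 4 0 0 4 -0.2;9 38 4 0 0 4 -0.2;9 38 4 0 0 4 -0.2;9 38 4 0 0 4 -0.2;9 38 4 0 0 4 -0.2;9 38 4 0 0 4 -0.2;9 38 4 0 0 4 -0.2;9 38 4 0 0 4 -0.2")

```text
time: 17.4
eef_pos: [0.5757, -0.0266, 0.2096]
tcp_rot: [0.874, 0.486, -0.003, -0.004]
contact_force: [-0.1, -0.0, -0.1]
opening: 0.608
```

Call:
jog_arm(targets="9 38 -2 0 0 4 -0.2;9 38 -2 0 0 4 -0.2;9 38 -2 0 0 3 -0.2;9 38 0 0 0 1 -0.2;7 30 0 0 0 0 -0.2;4 15 0 0 0 0 -0.2;0 0 0 0 0 0 -0.2;0 0 0 0 0 0 -0.2")

```text
time: 18.07
eef_pos: [0.6185, 0.1896, 0.1963]
tcp_rot: [0.811, 0.585, -0.007, -0.007]
contact_force: [0.0, -0.1, -0.7]
opening: 0.608
```

```bash
python3 - <<'E'
from h import *
from scipy.spatial.transform import Rotation as R
w=shot('wrist','w16.png');t=shot('top','t16.png');c=shot('scene','s16.png');s=get_state();print(s['eef_pos'],s['opening'],s['contact_force'],s['time']);print(R.from_quat(s['tcp_rot']).as_matrix().round(3))
cv2.imwrite('pics/s16c.png',cv2.resize(c['pixels'][40:200,220:420],None,fx=3,fy=3,interpolation=2))
E
```

```text
[0.61877715 0.18777223 0.19682973] 0.6115355839630231 [-1.08651755 -0.44712861 -0.35556944] 18.2167
[[ 0.319  0.947 -0.02 ]
 [ 0.948 -0.319  0.004]
 [-0.003 -0.02  -1.   ]]
```

View pics/w16.png

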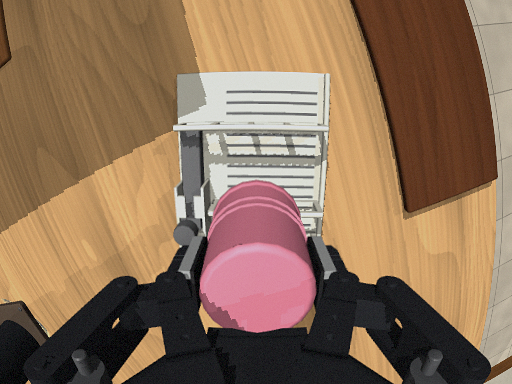

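View pics/s16c.png

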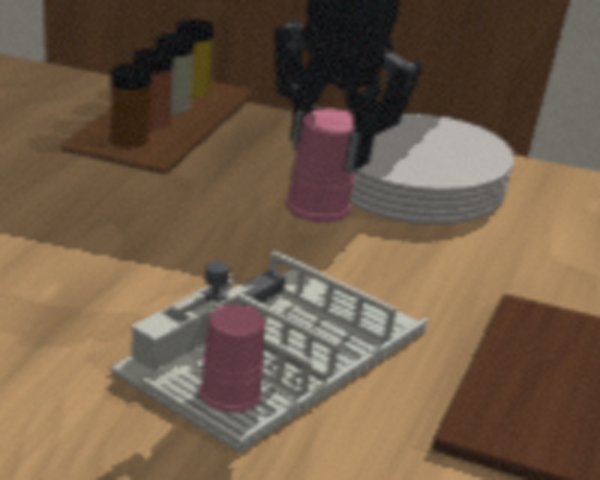

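```bash
python3 - <<'E'
from h import *
w=shot('wrist')
im=w['pixels'];cv2.imwrite('pics/w17c.png',cv2.resize(im[60:260,160:350],None,fx=3,fy=3,interpolation=2))
q=[.5915,.1479,-.3329]
T2=lambda X:(lambda c,n,d:np.array([c*d[0]+n*d[1],-n*d[0]+c*d[1]])*1000)(np.cos(q[2]),np.sin(q[2]),np.array(X[:2])-q[:2])
for n,u in (('sf',(250,130)),('sfr',(320,130)),('ff',(316,212)),('btn',(186,232))):
    X=watz(w,u,.05 if n!='btn' else .078);print(n,X,T2(X))
print('tcp',T2(get_state()['eef_pos']))
E
```

```text
sf [0.62558501 0.2378339  0.05      ] [ 2.8246313  96.13488431]
sfr [0.69063895 0.21703737 0.05      ] [71.1030158  97.73877717]
ff [0.66374401 0.13602598 0.05      ] [72.15796812 12.38615089]
btn [0.53549635 0.16705567 0.078     ] [-59.18875951  -0.19716565]
tcp [13.08680428 46.41648161]
```

View pics/w17c.png

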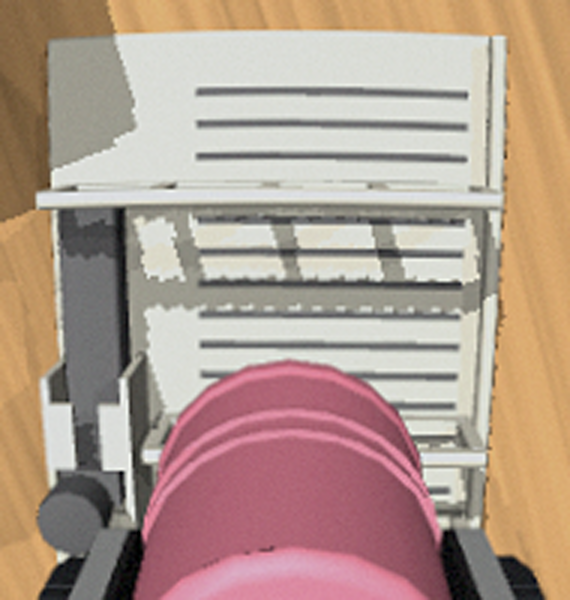

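Call:
jog_arm(targets="4 2 -10 0 -1.1 0 -0.2;4 2 -20 0 0 0 -0.2;0 0 -20 0 0 0 -0.2;0 0 -18 0 0 0 -0.2;0 0 -6 0 0 0 -0.2;0 0 0 0 0 0 -0.2;0 0 0 0 0 0 -0.2")

```text
time: 18.85
eef_pos: [0.6295, 0.182, 0.1251]
tcp_rot: [0.816, 0.578, 0.004, 0.001]
contact_force: [-0.9, -0.1, 0.1]
opening: 0.606
```

```bash
python3 - <<'E'
from h import *
from scipy.spatial.transform import Rotation as R
w=shot('wrist','w18.png');c=shot('scene');im=w['pixels'];s=get_state()
q=[.5915,.1479,-.3329]
T2=lambda X:(lambda c,n,d:np.array([c*d[0]+n*d[1],-n*d[0]+c*d[1]])*1000)(np.cos(q[2]),np.sin(q[2]),np.array(X[:2])-q[:2])
print(s['eef_pos'],T2(s['eef_pos']),s['contact_force'],s['time'],R.from_quat(s['tcp_rot']).as_matrix().round(3)[:,2])
a=cv2.resize(im[60:300,120:380],None,fx=2.2,fy=2.2,interpolation=2);cv2.imwrite('pics/w18c.png',a)
cv2.imwrite('pics/s18c.png',cv2.resize(c['pixels'][60:200,240:400],None,fx=4,fy=4,interpolation=2))
E
```

```text
[0.63005942 0.18231955 0.12600069] [25.1946573  45.13051627] [ 0.46915122  0.77605242 -0.05103313] 18.95 [ 0.01   0.003 -1.   ]
```

View pics/w18c.png

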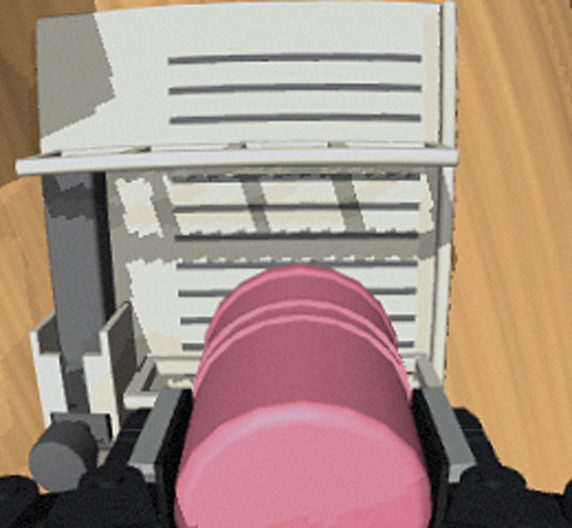

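View pics/s18c.png

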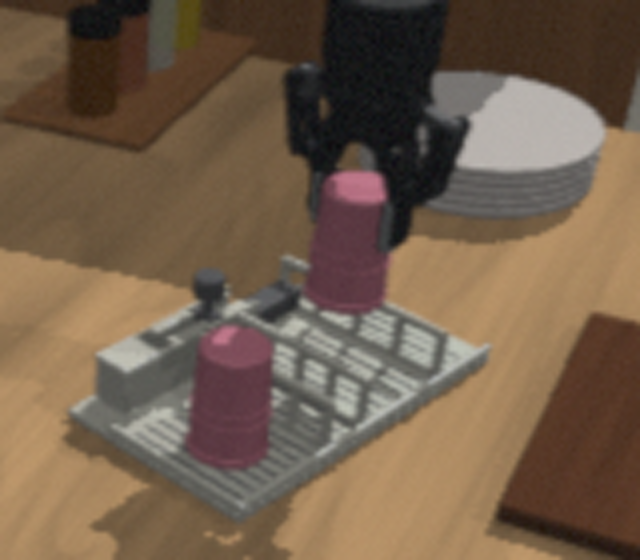

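Call:
jog_arm(targets="-4 9 -4 0 0.5 0 -0.2;0 0 -8 0 0 0 -0.2;0 0 -4 0 0 0 -0.2;0 0 0 0 0 0 -0.2")

```text
time: 19.28
eef_pos: [0.628, 0.1928, 0.1132]
tcp_rot: [0.816, 0.578, 0.004, 0.0]
contact_force: [0.3, 0.0, -0.9]
opening: 0.607
```

```bash
cat > st.py <<'E'
from h import *
from scipy.spatial.transform import Rotation as R
import sys
n=sys.argv[1]
w=shot('wrist');c=shot('scene');im=w['pixels'];s=get_state()
q=[.5915,.1479,-.3329]
T2=lambda X:(lambda c,n,d:np.array([c*d[0]+n*d[1],-n*d[0]+c*d[1]])*1000)(np.cos(q[2]),np.sin(q[2]),np.array(X[:2])-q[:2])
print(s['eef_pos'],T2(s['eef_pos']),s['contact_force'],s['opening'],s['time'],R.from_quat(s['tcp_rot']).as_matrix().round(3)[:,2])
cv2.imwrite(f'pics/w{n}c.png',cv2.resize(im[40:300,120:380],None,fx=2.2,fy=2.2,interpolation=2))
cv2.imwrite(f'pics/s{n}c.png',cv2.resize(c['pixels'][60:200,240:400],None,fx=4,fy=4,interpolation=2))
E
python3 st.py 19
```

```text
[0.62822111 0.19262735 0.11370846] [20.0888329  54.27166771] [ 0.38189606  0.3820372  -0.11818252] 0.6079855976709776 19.3833 [ 0.008  0.005 -1.   ]
```

View pics/w19c.png

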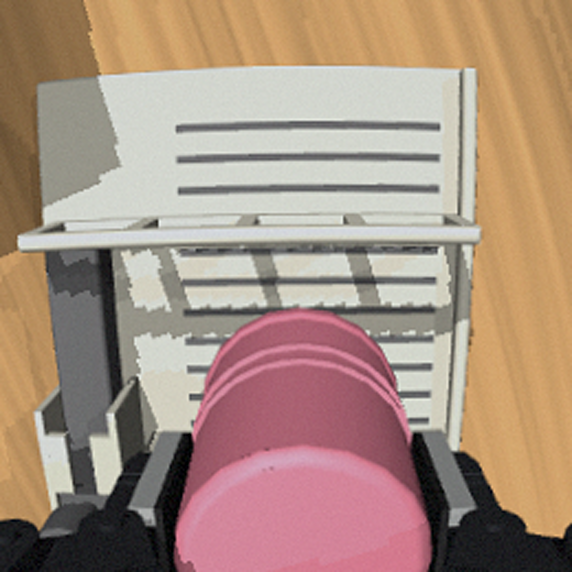

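View pics/s19c.png

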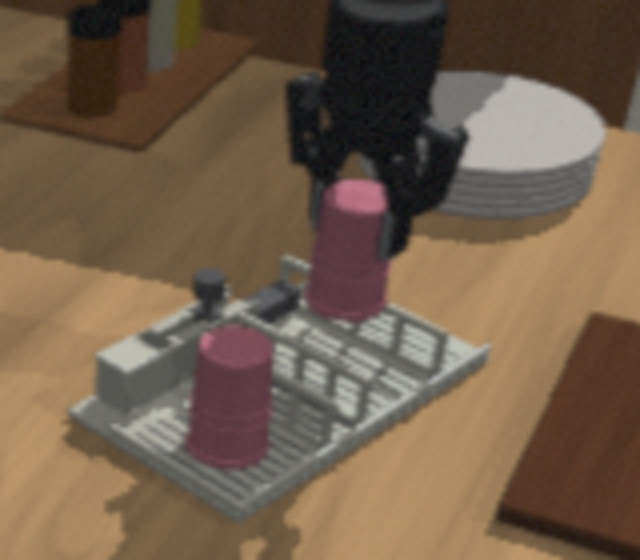

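Call:
jog_arm(targets="-1 0 -10 0 0 0 -0.2;0 0 -12 0 0 0 -0.2;0 0 -10 0 0 0 -0.2;0 0 -4 0 0 0 -0.2;0 0 0 0 0 0 -0.2")

```text
time: 19.8
eef_pos: [0.6269, 0.1926, 0.0739]
tcp_rot: [0.816, 0.578, 0.005, 0.001]
contact_force: [-0.2, -0.3, -0.8]
opening: 0.607
```

```bash
python3 st.py 20
```

```text
[0.62733201 0.19264844 0.07492357] [19.24165228 54.00105883] [ 0.13044576 -0.33188835 -0.78074962] 0.6086994742313515 19.9 [ 0.009  0.005 -1.   ]
```

View pics/w20c.png

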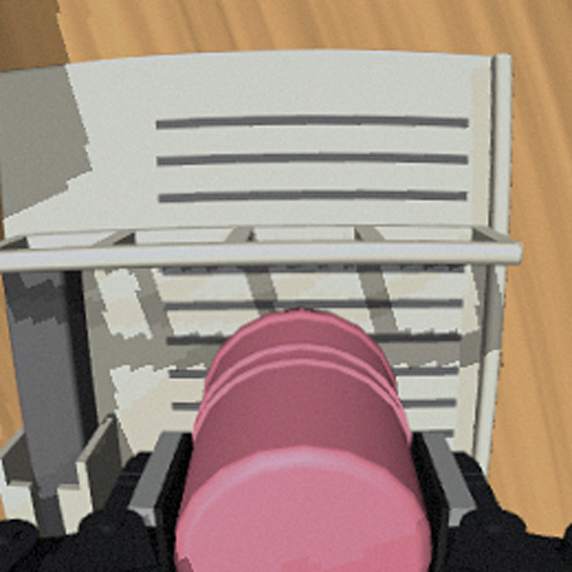

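View pics/s20c.png

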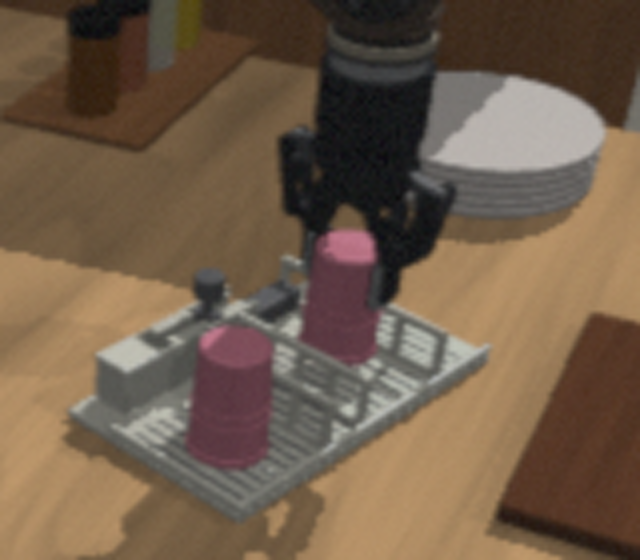

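Call:
jog_arm(targets="0 0 -6 0 0 0 -0.2;0 0 -6 0 0 0 -0.2;0 0 -3 0 0 0 -0.2;0 0 -2 0 0 0 -0.2;0 0 0 0 0 0 -0.2")

```text
time: 20.32
eef_pos: [0.6286, 0.1927, 0.0577]
tcp_rot: [0.816, 0.578, 0.007, 0.001]
contact_force: [-1.0, -0.3, 0.1]
opening: 0.608
```

Call:
jog_arm(targets="0 0 -2 0 0 0 -0.2;0 0 -2 0 0 0 -0.2")

```text
time: 20.48
eef_pos: [0.629, 0.1928, 0.054]
tcp_rot: [0.816, 0.578, 0.007, 0.002]
contact_force: [-0.4, 0.5, -0.2]
opening: 0.608
```

Call:
jog_arm(targets="0 0 -2 0 0 0 -0.2")

```text
time: 20.57
eef_pos: [0.6293, 0.1928, 0.0521]
tcp_rot: [0.816, 0.578, 0.007, 0.002]
contact_force: [0.7, -0.3, -0.3]
opening: 0.609
```

Call:
jog_arm(targets="0 0 -1.5 0 0 0 -0.2")

```text
time: 20.65
eef_pos: [0.6294, 0.1928, 0.0516]
tcp_rot: [0.816, 0.578, 0.007, 0.002]
contact_force: [-4.3, -1.5, 10.3]
opening: 0.607
```

Call:
jog_arm(targets="0 0 -1.5 0 0 0 -0.2")

```text
time: 20.73
eef_pos: [0.6295, 0.1928, 0.0516]
tcp_rot: [0.816, 0.578, 0.007, 0.002]
contact_force: [-4.5, -0.3, 8.5]
opening: 0.612
```

Call:
jog_arm(targets="0 0 0.5 0 0 0 0.3;0 0 0 0 0 0 0.5;0 0 0 0 0 0 0.7;0 0 0 0 0 0 0.7;0 0 0 0 0 0 0.7")

```text
time: 21.15
eef_pos: [0.6304, 0.193, 0.0531]
tcp_rot: [0.816, 0.578, 0.008, 0.002]
contact_force: [-0.3, -0.2, 0.9]
opening: 0.848
```

```bash
python3 st.py 21
```

```text
[0.63031477 0.19297667 0.05302685] [21.95340103 55.28599476] [-0.04014545 -0.34101001 -0.32993077] 0.8490028683208362 21.25 [ 0.015  0.005 -1.   ]
```

View pics/w21c.png

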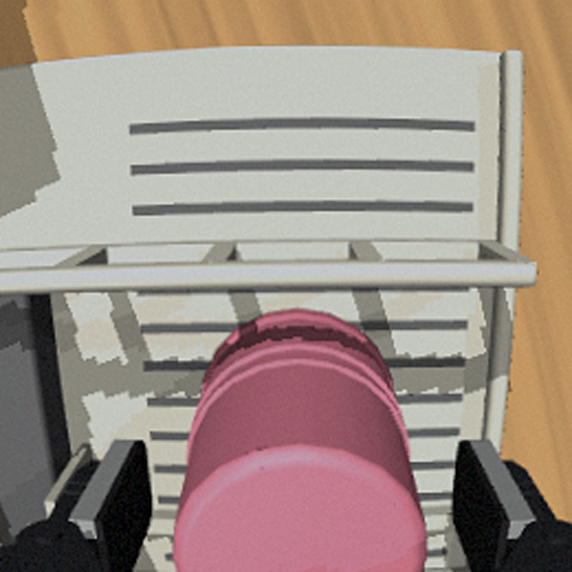

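View pics/s21c.png

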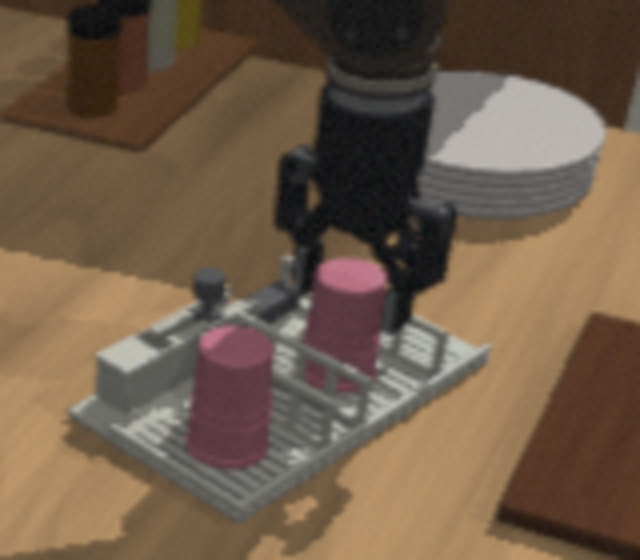

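Released, standing. Retreat straight up.

Call:
jog_arm(targets="0 0 8 0 -0.5 0 0.7;0 0 15 0 0 0 0.7;0 0 25 0 0 0 0.7;0 0 30 0 0 0 0.7;0 0 35 0 0 0 0.7;0 -15 30 0 0 0 0.7;-10 -35 15 0 0 0 0.7;-10 -35 5 0 0 0 0.7;-10 -35 0 0 0 0 0.7;0 0 0 0 0 0 0.7")

```text
time: 22.08
eef_pos: [0.5972, 0.0706, 0.2359]
tcp_rot: [0.814, 0.581, 0.015, 0.009]
contact_force: [0.3, 0.3, -0.2]
opening: 0.852
```

```bash
python3 st.py 22; python3 - <<'E'
from h import *
t=shot('top','t22.png');w=shot('wrist','w22.png')
cv2.imwrite('pics/t22c.png',cv2.resize(t['pixels'][110:270,80:280],None,fx=3.7,fy=3.7,interpolation=2))
for n in('jar','bowl','spout'):print(n,[atz(t,k['uv'],0).round(4) for k in mark_of(n,t)[:1]])
E
```

```text
[0.59821155 0.07404456 0.23563153] [ 30.47794351 -67.60744006] [-0.52275168  0.35326449  0.15674623] 0.8479157997314418 22.1833 [ 0.036  0.005 -0.999]
jar [array([ 0.4097, -0.2568,  0.    ])]
bowl [array([ 0.5909, -0.2422,  0.    ])]
spout [array([ 0.6583, -0.4279,  0.    ])]
```

View pics/w22.png

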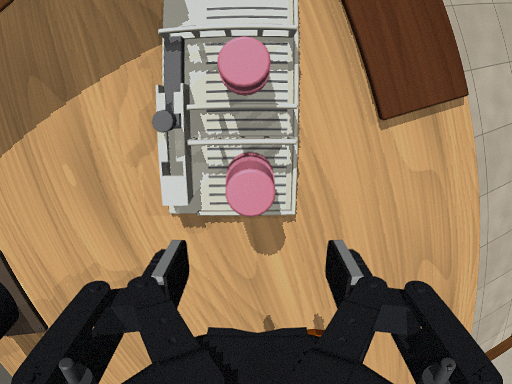

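View pics/s22c.png

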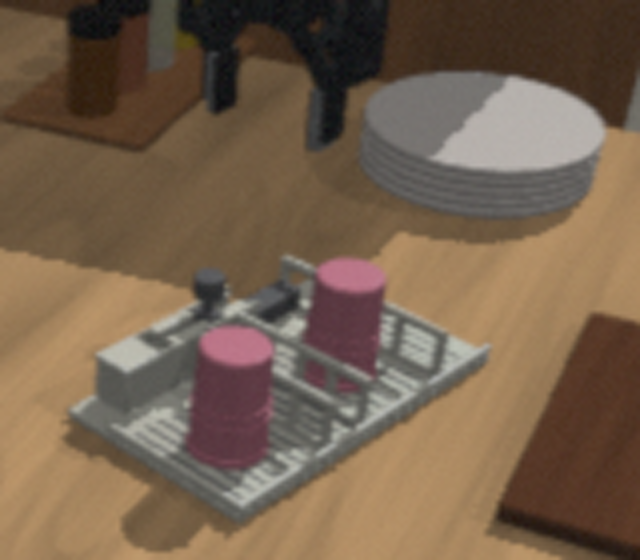

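```bash
python3 -c "
from plant import *
print(get_state()['dq'].round(3));print(sign_off())"
```

```text
[-0.001  0.003  0.002 -0.003  0.001 -0.002]
the job is handed in; nothing more can be done
None
```

The job is done and handed in at about 22 s. The rack's sliding fence is latched in the next hole, and the pink cup stands upside down in the widened bay.

- **Button and slide:** I pressed the button with the shut fingertips at about 11 N and dragged it out of the first hole. I then pushed the cap along at about 6–8 N until the force fell to about 3 N. The slide then stopped firmly at an estimated 53–55 mm. My highest reading there was about 14.5 N, under the 18 N limit, though forces were only read at the end of each move. The wrist picture then showed the cap centred over the hole and larger, so it had popped up.
- **Cup:** I gripped it at 25 N, lowered it until it touched the tray (about 10 N), let go and moved straight up clear of it.

**Last checks:** The scene and wrist pictures show the cup upright on the tray between the two fences, with the other cup still in its slot and the robot touching nothing. The jar, bowl and spout were found within about 7 mm of where they started, which is about the scatter of the network readings.

**Disagreement:** My two wrist-camera measurements of the bay middle differed by about 4 mm. That is within the roughly 10 mm of clearance on each side of the cup.

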